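Load the solder reel on its stand and lock the bayonet collar

ROBOT

A 6-joint arm with a two-finger parallel gripper is mounted at the origin on a cart in front of the work surface, level with it; the furniture and walls round the work are solid. World frame = base frame: x ahead of the robot, y to its left, z up, the work surface at z = 0. Lengths are in mm, angles in rad, forces in N, time in s.
With the tool pointing down it reaches from about 350 to 800 mm from the base axis. Payload 7.3 kg.
Tool frame: the origin (TCP) lies where the fingers leave the gripper's body, on its centre line; the fingertips stand 73 mm ahead of it and the grasp point (between the pads) lies 54 mm ahead of it; z points along the fingers, x is the direction in which the jaws open and shut, and the axes are right-handed (so a half turn about z gives the same grasp; the last joint's range is limited). The gripper opens to 85 mm and grips with 20 to 120 N. Pads are 22 mm wide; open, the fingers measure 114 mm over their backs; the gripper's body (76 mm by 85 mm) begins 54 mm behind the grasp point. The pads swing forward as they close: fully open they stand 13 mm farther back than shut.
Start: joints at [-1.35, 0.342, 1.524, -0, 1.275, -0.146], TCP at [188.302, -490.081, 303.922] pointing down, gripper open.
Joint ranges: [-2.53, 2.53], [-0.77, 2.02], [0.04, 2.7], [-1, 4.14], [0.28, 2.66], [-3.11, 3.11]. Speed limits (rad/s): [2.57, 2.57, 3.14, 3.14, 3.14, 3.14].

INTERFACE

Orientations are given as a unit quaternion [x, y, z, w].
In Python, from workcell import status, cams, close_job gives the robot as it stands. The module is installed in compiled form; this text tells all that it offers.
- The arm moves only by the tool send_rows, never from a script. Its argument "targets" is a list of rows, each a list of 5 numbers: the finger opening in m, from 0 to 0.0854, then the shift along the tool's x, y, z in m, then the turn about the tool's z in degrees. A call has 1 to 12 rows; each row is the pose to reach, as a shift and turn from the pose measured when the call began, along the tool's axes at that moment; what a row does not reach only later rows make up. A row lasts 1/10 s, in which the tool goes at most 50 mm and 8.59 degrees, less where a joint would pass 70% of its speed; a pose out of reach is approached as far as the arm can. A call with a gripper value outside its range is refused whole. The fingers move at their own pace and stop on an object; the grip force is fixed at half the most. Time passes only in rows, so rows that repeat a pose let the fingers close. It gives the time, the measured TCP pose, the force and the opening at its end, in the units of the state.
- status.get_obs(): the state, without advancing time (a new reading comes with each control period).
- cams.snapshot(name): name is "side" or "top"; returns a dict with "color" (420x560x3 uint8, blue, green, red), "depth" (420x560 float32, mm along the optical axis (not along the pixel's ray), 0 where there is no reading), "intrinsics" (3x3 intrinsics, pixels), "k1" (the pictures are not rectified: a ray, as slopes to the right and down, at radius r is drawn at 1 + k1 r^2 times it, then the intrinsics apply), "world_to_cam" (4x4, takes a point from world to camera coordinates). Camera axes: x right, y up, looking along -z (the intrinsics and any distortion apply to the point x, -y, -z); pixel columns grow to the right and rows downward; lengths in mm; the calibration is good to about 2 mm. A picture is of the moment at which its call begins.
- close_job(): hands the job in, once; it reports no verdict.
The state is a dict: "clock": time; "q": joint angles; "joint_vel": joint speeds; "effort": joint torques, N m; "tool_pos": TCP position; "ee_rot": TCP orientation; "wrist_force": force on the tool from outside, world axes, zero at the start; "torque": the same for the moment, N m; "finger_gap": finger opening in mm.
Only numpy, scipy, OpenCV 4.12 (cv2) and the standard library are available. Lean on these libraries where they do the work, as an engineer would, in place of code of your own. Each camera call takes 0.05 s, during which the arm holds its last target.

TASK

Put the new reel of solder on the reel stand's spindle, flat on the brake plate, then fit the metal collar over the spindle on top of the reel. Feel for the cross pin with the collar's slots, press the collar down against the brake spring, turn it clockwise (seen from above) to its stop and let it rise so that the pin sits in the collar's seats and the reel stays clamped. Leave the other things on the bench where they lie.

Things in the scene. Friction and masses are not known exactly. Their poses are not given: they have to be found in the camera images.
- stand: Grey cast reel stand, fixed to the bench: drop-shaped foot 14 mm high, 44 mm radius about the spindle, narrower towards +x. Origin: on the spindle's axis at bench level, z up. Upright steel spindle, 22 mm diameter up to 56 mm above the origin, tapering there to a neck of 12 mm diameter from 60 mm up.
- neck_top (a point): Centre of the top of the spindle's neck, 100 mm above the bench; the neck's last 7 mm narrow from 12 to 7 mm diameter.
- pin_mid (a point): Centre of the cross pin, 82.5 mm above the bench on the spindle's axis. The pin is 5 mm thick, 22 mm long, and runs level right through the neck (underside at 80 mm, top at 85 mm). The spindle is clamped at any angle: the pin's direction is NOT given by this point's axes; it must be seen or felt (it repeats after half a turn).
- guide_eye (a point): Centre of the wire guide's eye, 58 mm above the bench and 92 mm along the stand's +x from the spindle; rod and eye reach up to 70 mm. Keep the fingers clear of it.
- brake (a joint): Brake plate, a sprung disc of 50 mm diameter round the spindle, top face 36 mm above the bench at 0 (fully up); grows as it is pressed down (m), at most 0.011. The spring pushes up with 5.6 N at 0 and 0.7 N more per mm. Reel and collar locked on: about 0.005; to turn the collar it must be pressed beyond 0.008.
- reel: Reel of solder wire standing on a flange: two 58 mm diameter black flanges 4 mm thick, winding 48 mm diameter, 40 mm high, about 0.25 kg. Bore 25 mm right through: it passes over the cross pin and fits the 22 mm part of the spindle. Origin: centre of its underside, z along its axis. Either end may be up.
- collar: Bare steel bayonet collar, right way up: 20 mm high, knurled, 44 mm diameter, two flats 36 mm apart facing its own +y and -y (grip there), about 0.09 kg. Origin: centre of its underside, z up. Bore 14 mm with two slots 8 mm wide along its own +x and -x, reaching 12.5 mm from the axis, through which the cross pin passes. The web round the bore is 12 mm thick inside the rim.
- collar_seat (a point): Floor of one of the collar's two facing seats for the pin: 3 mm deep in the web's upper face, 9 mm above the underside, 75 degrees anticlockwise of the slots seen from above. Behind each seat a lug is the stop. With the pin through the slots and the web pressed below it, turning the collar 75 degrees clockwise brings the seats under the pin.
- torch: Dark grey pocket torch, 29 x 132 x 29 mm, lying on the bench; to be left alone.
- parts_dish: Round metal parts dish, 95 mm diameter, 23 mm high; to be left alone.
- tweezers_black: Black tweezers, 13 x 128 x 9 mm, lying on the bench; to be left alone.
- cylinder_small: Brass-coloured lock cylinder, 38 x 70 x 17 mm, lying on the bench; to be left alone.

How it is judged (in metres and radians):
On the way, in this order (a step that is already met when the one before it is completed fails the run):
1. the reel is on the spindle, flat on the brake plate (z of reel in the frame of stand below 0.038 m and horizontal distance between reel and stand below 0.004 m and angle between reel's own z axis and vertical below 0.06 rad), for 0.2 s.
2. the collar is over the spindle with the cross pin through its slots, down on the reel (z of collar in the frame of stand below 0.079 m and horizontal distance between collar and stand below 0.004 m and angle between collar's own z axis and vertical below 0.08 rad), for 0.1 s.
At the end, for the whole second after the job is handed in: The reel is round the spindle (within 4 mm of its axis, upright), the collar is on top of it (within 4 mm of the axis, level) and held down by the cross pin in its seats: its underside stands 69 to 72.8 mm above the bench, the brake plate stays pressed 3.5 to 6.6 mm, and all is at rest (value of joint brake between 0.0035 and 0.0066 m and z of collar in the frame of stand between 0.069 and 0.0728 m and horizontal distance between each of collar, reel and stand below 0.004 m and angle between each of collar, reel's own z axis and vertical below 0.06 rad and z of reel in the frame of stand below 0.034 m and linear speed of collar below 0.01 m/s and angular speed of collar below 0.1 rad/s); the robot touches nothing.
It fails at once if the torch, parts dish, tweezers or lock cylinder was shifted by more than 20 mm (distance of any of torch, parts_dish, tweezers_black, cylinder_small from where it was at the start of the episode above 0.02 m).
It also fails if it takes over 72 s, if anything falls off the work surface, if the arm or the gripper's body presses on something with over 40 N, if the wrist force passes 120 N, or if a joint passes its speed limit or range.

## Working session

There is one attempt and no reset: what is moved stays moved. The work goes in short steps, Python scripts to look and compute and a tool call to move; the robot and the scene stay as the last step left them, time stands still between calls to the robot, and variables do not carry over. Pictures are saved under pics/ and viewed, and the job is handed in when it is done.

Besides the shell and the picture viewer there is one more tool, called after "Call:" as name([rows], argument=value, ...), one row to a line, values as JSON. send_rows: Moves the arm, as the interface text tells. Its arguments: {"type":"object","properties":{"targets":{"type":"array","items":{"type":"array","items":{"type":"number"}}}},"required":["targets"]}

```bash
mkdir -p pics; cat > h.py <<'E'
import numpy as np, cv2
from workcell import status, cams
def snap(n):
    s=cams.snapshot(n); return s
def cloud(s):
    K=np.array(s["intrinsics"]); k1=s["k1"]; d=s["depth"]
    h,w=d.shape; u,v=np.meshgrid(np.arange(w),np.arange(h))
    xd=(u-K[0,2])/K[0,0]; yd=(v-K[1,2])/K[1,1]
    x,y=xd.copy(),yd.copy()
    for _ in range(20):
        f=1+k1*(x*x+y*y); x=xd/f; y=yd/f
    P=np.stack([x*d,-y*d,-d,np.ones_like(d)],-1)
    M=np.linalg.inv(np.array(s["world_to_cam"]))
    W=(P@M.T)[...,:3]; W[d<=0]=np.nan
    return W
def proj(s,p):
    c=np.array(s["world_to_cam"])@np.r_[p,1]; x,y=c[0]/-c[2],-c[1]/-c[2]
    f=1+s["k1"]*(x*x+y*y); K=np.array(s["intrinsics"])
    return K[0,0]*x*f+K[0,2],K[1,1]*y*f+K[1,2]
E
python3 - <<'E'
from h import *
for n in("top","side"):
    s=snap(n); cv2.imwrite(f"pics/{n}0.png",s["color"]); np.savez(f"{n}0.npz",**s)
    print(n,s["k1"],np.array(s["intrinsics"]).tolist(),np.linalg.inv(s["world_to_cam"]).round(3).tolist())
print(status.get_obs())
E
```

```text
top -0.0912736138256496 [[400.09304124611725, 0.0, 277.6327316833201], [0.0, 400.09304124611725, 213.9624410261357], [0.0, 0.0, 1.0]] [[0.001, 0.991, -0.133, 409.132], [-1.0, 0.002, 0.011, -44.317], [0.011, 0.133, 0.991, 950.33], [0.0, 0.0, 0.0, 1.0]]
side -0.08936253075983952 [[439.3147240583284, 0.0, 277.5535789888834], [0.0, 439.3147240583284, 202.10623945961922], [0.0, 0.0, 1.0]] [[-0.964, 0.131, -0.23, 293.319], [-0.264, -0.478, 0.838, 770.16], [-0.0, 0.869, 0.496, 567.658], [0.0, 0.0, 0.0, 1.0]]
{'clock': 0.1, 'q': array([-1.35000779e+00,  3.42662000e-01,  1.52491863e+00,  1.06924502e-05,
        1.27538866e+00, -1.46003652e-01]), 'joint_vel': array([ 0.0015758 , -0.00099471, -0.00141073,  0.00066886,  0.0004289 ,
        0.00031793]), 'effort': array([ 1.72036467e-03, -4.34447443e+01, -2.46491718e+01, -1.52658918e-04,
        4.66600643e-03, -3.51293330e-06]), 'tool_pos': array([ 188.24229659, -489.82059716,  303.29173473]), 'ee_rot': array([ 8.24202429e-01, -5.66294872e-01, -5.01091041e-04, -4.71927286e-04]), 'wrist_force': array([-0.59626117,  0.87740291, -0.23216738]), 'torque': array([-0.03631396, -0.0250016 ,  0.04065066]), 'finger_gap': 85.36061615854814}
```

View pics/top0.png

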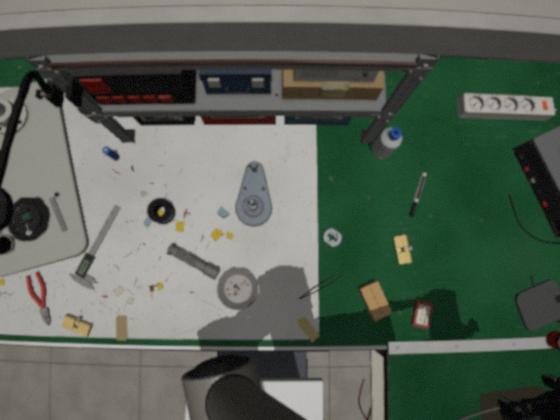

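View pics/side0.png

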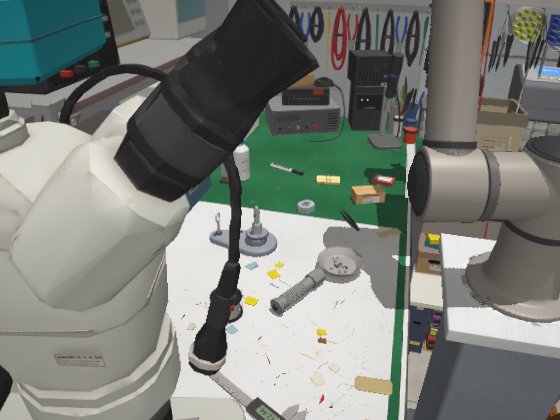

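The top picture shows the reel at (161,211), the stand spindle at (253,205) with its guide at (254,167), the collar at (333,237), the torch at (193,260), the dish at (237,287) and the tweezers at (320,287). Next I'll zoom in and measure.

```bash
python3 - <<'E'
from h import *
s=dict(np.load("top0.npz")); W=cloud(s); c=s["color"]
def crop(u,v,r,z): return cv2.resize(c[v-r:v+r,u-r:u+r],None,fx=z,fy=z,interpolation=cv2.INTER_CUBIC)
t=np.hstack([crop(161,211,25,8)[:400,:400],crop(333,237,25,8)]); 
a=cv2.resize(c[150:240,210:300],(400,400),interpolation=cv2.INTER_CUBIC)
t=np.hstack([crop(161,211,25,16)[:800:3,:800:3][:266,:266],crop(333,237,20,7)[:266,:266],cv2.resize(c[155:230,215:290],(266,266),interpolation=cv2.INTER_CUBIC)])
cv2.imwrite("pics/zoom.png",t)
for nm,(u,v,r) in dict(reel=(161,211,18),collar=(333,237,14),stand=(253,205,22)).items():
    P=W[v-r:v+r,u-r:u+r]
    print(nm); print(np.array2string(P[::3,::3,2].round(0)))
    m=P[...,2]>(12 if nm!="stand" else 30)
    for lo,hi in((10,25),(30,34),(34,50),(50,75),(75,90),(90,105)):
        m=(P[...,2]>lo)&(P[...,2]<hi)
        if m.sum()>3:
            q=P[m]; print(lo,hi,m.sum(),q.mean(0).round(1),((q.min(0)+q.max(0))/2).round(1),q.min(0).round(1),q.max(0).round(1))
E
```

```text
reel
[[ 4.  3. -3. -2.  2.  2. -1.  1.  3.  1. -1. -0.]
 [-0. -0. -0.  1. -1.  1. -1.  0.  2.  0.  2. -0.]
 [-1. -0. -0.  2. 39. 40. 40. 40.  1. -1. -2.  0.]
 [ 3.  0.  0. 36. 38. 41. 40. 41. 42. -2.  1. -1.]
 [ 2.  0. 40. 39. 41. 41. 43. 42. 40. 40. -0. -2.]
 [ 3.  1. 42. 41. 32. 15.  1. 39. 40. 41.  5.  0.]
 [ 1. 40. 39. 42. 25.  1.  1. 41. 38. 46.  6.  0.]
 [-1. -1. 41. 42. 42.  7.  2. 40. 40. 41.  5. -0.]
 [ 3.  1. 41. 41. 41. 37. 44. 41. 43. 12.  4.  1.]
 [-0.  3.  2. 40. 40. 37. 43. 42. 11.  6.  0.  4.]
 [ 1.  2.  3.  1. -0.  2.  5.  6.  0. -0.  1.  2.]
 [ 0.  2. -3. -1. -0.  4. -1. -2.  0.  2.  4.  1.]]
10 25 40 [536.4 215.2  16.2] [534.5 214.8  17.3] [517.4 195.7  10. ] [551.5 233.9  24.6]
30 34 6 [543.8 230.2  32.3] [541.8 229.4  32.2] [533.7 224.8  30.5] [550. 234.  34.]
34 50 403 [540.1 220.7  40.2] [540.9 220.9  40. ] [513.7 191.6  34.4] [568.1 250.3  45.6]
collar
[[-1. -2. -1. -2. -2. -2. -2. -0. -3. -0.]
 [-0. -1. -1.  0. -2. -1. -1. -0. -1. -1.]
 [-1. -2.  2. 14. 15. 16. -2.  3. -1. -1.]
 [-3. -3. 13. 16. 12. 17. 15.  2. -2. -3.]
 [-0. -5. 15. -2. -1.  7. 15. 19. -2. -
[... 1365 characters left out ...]
.]
 [  1.   1.   0.   2.  12.  14.  16.  15.  17.  15.  13.   4.  -0.  -2.
    3.]
 [  2.   2.   1.  -1.   2.   1.   5.  10.   9.   3.   1.   2.   2.  -3.
    1.]]
10 25 931 [561.6   3.   14.5] [558.8   4.1  16.1] [508.2 -38.7  10.1] [609.4  46.9  22.1]
30 34 17 [545.7  -0.8  33.2] [549.2   4.1  32.5] [526.9 -20.3  31.1] [571.6  28.4  33.9]
34 50 267 [550.3   3.1  37. ] [551.4   4.   41.7] [526.8 -20.3  34. ] [576.   28.3  49.5]
50 75 37 [546.9   3.8  60.7] [550.9   3.9  63.7] [541.3  -5.1  52.5] [560.4  13.   74.9]
75 90 17 [550.3   3.2  84.3] [550.7   3.6  81.9] [545.7  -6.3  75.2] [555.8  13.6  88.7]
90 105 25 [550.6   3.5  97.2] [551.    3.3  96.2] [545.7  -2.1  90.4] [556.2   8.7 102. ]
```

View pics/zoom.png

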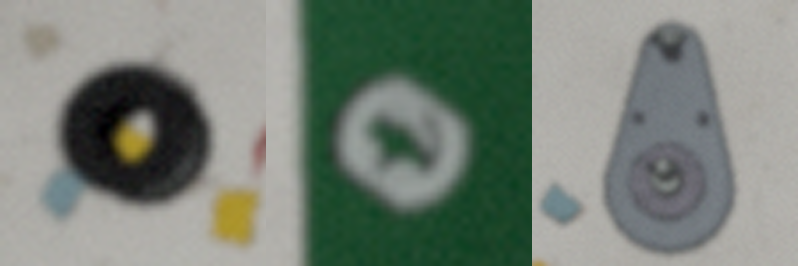

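```bash
python3 - <<'E'
from h import *
s=dict(np.load("top0.npz")); W=cloud(s); c=s["color"]
s2=dict(np.load("side0.npz"))
p=np.array([551,4,82.5]); 
imgs=[]
for q in (s,s2):
    u,v=proj(q,p); print(u,v,[np.round(proj(q,[551,4,z]),1).tolist() for z in(36,56,100)])
    M=np.array([[20,0,200-20*u],[0,20,200-20*v]],float)
    imgs.append(cv2.warpAffine(q["color"],M,(400,400),flags=cv2.INTER_CUBIC))
cv2.imwrite("pics/pin.png",np.hstack(imgs))
# collar outline
P=W[220:255,316:352]; col=c[220:255,316:352].astype(int)
m=((abs(col[...,1]-col[...,2])<25)&(col[...,2]>90)).astype(np.uint8)
cnt=max(cv2.findContours(m,cv2.RETR_EXTERNAL,cv2.CHAIN_APPROX_NONE)[0],key=cv2.contourArea)
print("rect",cv2.minAreaRect(cnt),m.sum(), cv2.boundingRect(cnt))
M0=np.linalg.inv(s["world_to_cam"])
# soft width at each angle: project boundary to plane z=20
K=s["intrinsics"];
def ray(u,v,z):
    x=xd=(u-K[0,2])/K[0,0]; y=yd=(v-K[1,2])/K[1,1]
    for _ in range(20):
        f=1+s["k1"]*(x*x+y*y); x=xd/f;y=yd/f
    d=M0[:3,:3]@[x,-y,-1]; o=M0[:3,3]; return o+d*(z-o[2])/d[2]
B=np.array([ray(316+a[0],220+a[1],20)[:2] for a in cnt[:,0]])
for a in range(0,180,5):
    t=B@[np.cos(np.radians(a)),np.sin(np.radians(a))]; print(a,round(np.ptp(t),1),round((t.max()+t.min())/2,1),end=" | ")
E
```

```text
251.39500901267704 202.2757853616149 [[252.5, 205.5], [252.0, 204.2], [251.0, 201.0]]
256.13671944613014 212.0967161434337 [[256.7, 230.2], [256.4, 222.5], [255.9, 205.0]]
rect ((15.999999046325684, 17.0), (18.30510711669922, 15.531606674194336), 33.690067291259766) 319 (7, 8, 19, 19)
0 42.1 479.6 | 5 42.7 462.0 | 10 43.0 440.8 | 15 43.0 416.3 | 20 42.6 388.6 | 25 41.9 358.0 | 30 42.2 324.6 | 35 42.7 288.8 | 40 42.9 250.8 | 45 42.8 210.9 | 50 42.9 169.3 | 55 42.7 126.5 | 60 42.1 82.7 | 65 41.9 38.2 | 70 42.1 -6.8 | 75 42.5 -51.4 | 80 42.7 -95.6 | 85 42.6 -139.0 | 90 42.4 -181.4 | 95 42.8 -222.6 | 100 43.0 -262.2 | 105 42.8 -299.7 | 110 42.2 -334.9 | 115 41.4 -367.6 | 120 40.6 -397.3 | 125 39.6 -423.9 | 130 38.2 -447.4 | 135 36.8 -467.4 | 140 36.9 -484.0 | 145 36.7 -496.9 | 150 37.4 -506.0 | 155 38.5 -511.3 | 160 39.8 -512.7 | 165 40.9 -510.2 | 170 41.6 -503.8 | 175 42.0 -493.6 |
```

View pics/pin.png

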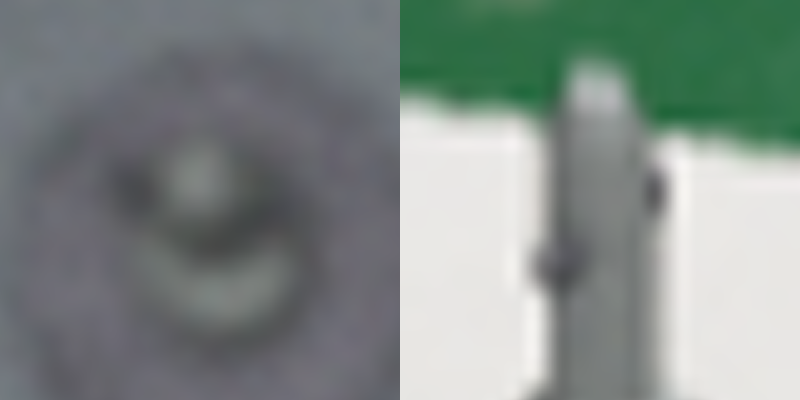

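In the pin picture the cross pin runs from near-left to far-right in the side view, with ends about (535,262) and (665,190). In the top view its dark ends are at about (135,185) and (265,205). That puts it at roughly 77° in world. The collar flats face 141.5°, so its slots lie along 51.5°.

```bash
cat >> h.py <<'E'
from scipy.spatial.transform import Rotation as R
def go(x,y,z,ang=None):
    o=status.get_obs(); r=R.from_quat(o["ee_rot"]).as_matrix(); d=np.array([x,y,z])-o["tool_pos"]
    cur=np.degrees(np.arctan2(r[1,0],r[0,0])); t=0 if ang is None else (cur-ang+180)%360-180
    print("t",round(o["clock"],2),"pos",o["tool_pos"].round(1),"cur ang",round(cur,2),"tilt",r[:,2].round(4),"gap",round(o["finger_gap"],1),"F",o["wrist_force"].round(1),"q",np.degrees(o["q"]).round(1))
    print("shift mm",(r.T@d).round(1),"turn",round(t,1))
E
python3 - <<'E'
from h import *
go(540.8,220.8,300); go(540.8,220.8,78)
s=dict(np.load("top0.npz")); W=cloud(s)
m=(W[...,2]>60)&(W[...,1]>150)&(W[...,1]<480)&(W[...,0]>300)&(W[...,0]<680)
print(m.sum(), np.nanmin(W[...,1][m]) if m.any() else None)
E
```

```text
t 0.1 pos [ 188.2 -489.8  303.3] cur ang -68.98 tilt [-3.0e-04  1.3e-03 -1.0e+00] gap 85.4 F [-0.6  0.9 -0.2] q [-77.3  19.6  87.4   0.   73.1  -8.4]
shift mm [-536.9 -583.9    4.1] turn 0
t 0.1 pos [ 188.2 -489.8  303.3] cur ang -68.98 tilt [-3.0e-04  1.3e-03 -1.0e+00] gap 85.4 F [-0.6  0.9 -0.2] q [-77.3  19.6  87.4   0.   73.1  -8.4]
shift mm [-536.6 -583.9  226.1] turn 0
3312 150.02309763973517
```

```bash
python3 - <<'E'
from h import *
s=dict(np.load("top0.npz")); W=cloud(s)
m=(W[...,2]>60)&(W[...,1]>100)&(W[...,1]<480)&(W[...,0]>250)&(W[...,0]<680)
Q=W[m]
for x in range(250,680,30):
    k=Q[(Q[:,0]>=x)&(Q[:,0]<x+30)]
    if len(k): print(x,len(k),k[:,1].min().round(),k[:,1].max().round(),k[:,2].max().round())
E
```

```text
400 1 476.0 476.0 215.0
430 218 456.0 479.0 247.0
460 48 464.0 480.0 227.0
490 10 324.0 331.0 444.0
520 144 315.0 327.0 457.0
550 231 305.0 321.0 460.0
580 4526 100.0 316.0 678.0
610 1112 100.0 310.0 676.0
640 156 301.0 347.0 454.0
670 73 308.0 354.0 435.0
```

Call:
send_rows([
  [0.0854,-0.045,-0.049,0,0],
  [0.0854,-0.09,-0.098,0,0],
  [0.0854,-0.135,-0.147,0,0],
  [0.0854,-0.18,-0.196,0,0],
  [0.0854,-0.225,-0.245,0,0],
  [0.0854,-0.27,-0.294,0,0],
  [0.0854,-0.315,-0.343,0,0],
  [0.0854,-0.36,-0.392,0,0],
  [0.0854,-0.405,-0.441,0,0],
  [0.0854,-0.45,-0.49,0,0],
  [0.0854,-0.495,-0.539,0,0],
  [0.0854,-0.537,-0.584,0,0],
])

```text
clock: 1.3
tool_pos: [455.4, 49.5, 303.8]
ee_rot: [0.824, -0.566, -0.0, -0.0]
wrist_force: [1.0, -0.6, -0.9]
finger_gap: 85.4
```

```bash
python3 - <<'E'
from h import *
s=dict(np.load("side0.npz")); W=cloud(s)
for u,v in((235,165),(237,200),(236,235),(233,270),(225,300),(213,335),(207,358),(150,70),(100,70)): print(u,v,W[v,u].round())
go(540.8,220.8,300); go(540.8,220.8,150);go(540.8,220.8,78)
E
```

```text
235 165 [441. 394. 381.]
237 200 [429. 424. 359.]
236 235 [425. 442. 331.]
233 270 [422. 463. 304.]
225 300 [427. 474. 275.]
213 335 [439. 485. 235.]
207 358 [443. 496. 212.]
150 70 [569. 320. 453.]
100 70 [733. 195. 418.]
t 1.3 pos [455.4  49.5 303.8] cur ang -68.97 tilt [-4.0e-04  1.2e-03 -1.0e+00] gap 85.4 F [ 1.  -0.6 -0.9] q [-3.4 12.6 97.2  0.1 70.2 65.5]
shift mm [-129.2 -141.2    4. ] turn 0
t 1.3 pos [455.4  49.5 303.8] cur ang -68.97 tilt [-4.0e-04  1.2e-03 -1.0e+00] gap 85.4 F [ 1.  -0.6 -0.9] q [-3.4 12.6 97.2  0.1 70.2 65.5]
shift mm [-129.  -141.2  154. ] turn 0
t 1.3 pos [455.4  49.5 303.8] cur ang -68.97 tilt [-4.0e-04  1.2e-03 -1.0e+00] gap 85.4 F [ 1.  -0.6 -0.9] q [-3.4 12.6 97.2  0.1 70.2 65.5]
shift mm [-128.9 -141.2  226. ] turn 0
```

Call:
send_rows([
  [0.0854,-0.03,-0.033,0.02,0],
  [0.0854,-0.06,-0.066,0.04,0],
  [0.0854,-0.09,-0.099,0.06,0],
  [0.0854,-0.11,-0.121,0.08,0],
  [0.0854,-0.129,-0.141,0.1,0],
  [0.0854,-0.129,-0.141,0.13,0],
  [0.0854,-0.129,-0.141,0.15,0],
  [0.0854,-0.129,-0.141,0.15,0],
  [0.0854,-0.129,-0.141,0.15,0],
  [0.0854,-0.129,-0.141,0.15,0],
])

```text
clock: 2.3
tool_pos: [541.3, 220.7, 155.4]
ee_rot: [0.824, -0.566, 0.0, -0.001]
wrist_force: [-0.2, 0.1, 0.9]
finger_gap: 85.7
```

```bash
python3 - <<'E'
from h import *
go(540.8,220.8,78)
s=snap("top"); W=cloud(s)
cv2.imwrite("pics/t1.png",s["color"]); s=snap("side"); cv2.imwrite("pics/s1.png",s["color"])
E
```

```text
t 2.3 pos [541.3 220.7 155.4] cur ang -68.98 tilt [ 0.0018  0.0018 -1.    ] gap 85.7 F [-0.2  0.1  0.9] q [14.6 34.3 88.5  0.1 57.1 83.6]
shift mm [-0.2  0.6 77.4] turn 0
```

View pics/t1.png

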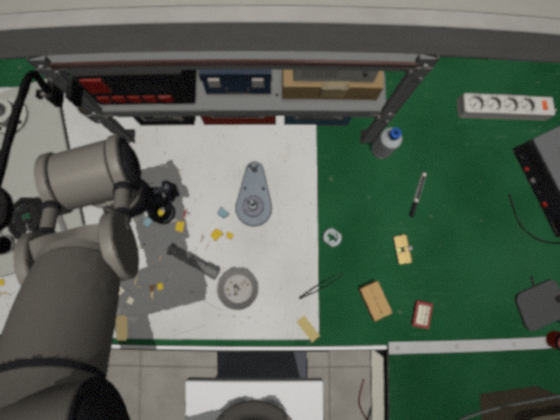

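View pics/s1.png

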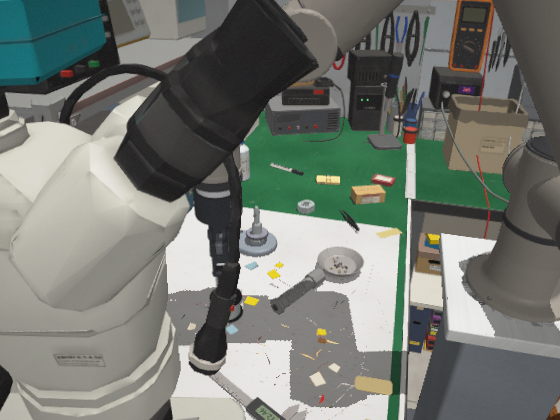

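```bash
python3 - <<'E'
from h import *
s=snap("top"); W=cloud(s)
for u,v in((45,185),(70,180),(110,170),(125,200),(110,235),(50,215),(40,230),(60,260),(90,280),(28,218),(15,190),(150,200)): print(u,v,W[v,u].round())
W0=cloud(dict(np.load("top0.npz")))
print("before");
for u,v in((45,185),(30,218),(60,215),(50,200),(15,190),(40,260),(60,260)): print(u,v,W0[v,u].round())
E
```

```text
45 185 [516. 261. 441.]
70 180 [523. 229. 435.]
110 170 [535. 172. 441.]
125 200 [495. 148. 444.]
110 235 [443. 135. 517.]
50 215 [475. 250. 442.]
40 230 [454. 251. 461.]
60 260 [415. 175. 546.]
90 280 [395. 141. 549.]
28 218 [521. 540.  36.]
15 190 [591. 590.  21.]
150 200 [532. 184. 223.]
before
45 185 [604. 514.  17.]
30 218 [521. 535.  34.]
60 215 [529. 464.  27.]
50 200 [565. 490.  31.]
15 190 [591. 590.  21.]
40 260 [422. 513.  17.]
60 260 [423. 468.   7.]
```

Call:
send_rows([
  [0.0854,0,0.0,0.025,0],
  [0.0854,0,0.0,0.05,0],
  [0.0854,0,0.0,0.07,0],
  [0.0854,0,0.0,0.077,0],
  [0.0854,0,0.0,0.077,0],
  [0.0854,0,0.0,0.077,0],
  [0.06,0,0.0,0.077,0],
  [0.05,0,0,0.077,0],
  [0.05,0,0,0.077,0],
  [0.05,0,0,0.077,0],
  [0.05,0,0,0.077,0],
])

```text
clock: 3.55
tool_pos: [541.8, 220.9, 80.0]
ee_rot: [0.824, -0.566, 0.001, -0.002]
wrist_force: [-2.0, -1.2, 8.1]
finger_gap: 55.8
```

```bash
python3 - <<'E'
from h import *
go(540.8,220.8,78)
E
```

```text
t 3.55 pos [541.8 220.9  80. ] cur ang -68.97 tilt [ 0.0039  0.0022 -1.    ] gap 55.8 F [-2.  -1.2  8.1] q [14.7 40.3 91.6  0.1 47.9 83.6]
shift mm [-0.2  1.   2. ] turn 0
```

Call:
send_rows([
  [0.045,0,0,0,0],
  [0.045,0,0,-0.02,0],
  [0.045,0,0,-0.05,0],
  [0.045,0,0,-0.09,0],
  [0.045,0,0,-0.13,0],
  [0.045,0,0,-0.13,0],
  [0.045,0,0,-0.13,0],
])

```text
clock: 4.25
tool_pos: [541.2, 220.6, 210.4]
ee_rot: [0.824, -0.566, 0.001, -0.002]
wrist_force: [-0.3, -0.3, -3.6]
finger_gap: 55.7
```

```bash
python3 - <<'E'
from h import *
go(551.2,3.9,210)
E
```

```text
t 4.25 pos [541.2 220.6 210.4] cur ang -68.97 tilt [ 0.0051  0.0025 -1.    ] gap 55.7 F [-0.3 -0.3 -3.6] q [14.6 30.5 85.4  0.1 63.8 83.6]
shift mm [ 2.059e+02  6.850e+01 -1.000e-01] turn 0
```

Call:
send_rows([
  [0.045,0.04,0.0133,0,0],
  [0.045,0.08,0.0267,0,0],
  [0.045,0.12,0.04,0,0],
  [0.045,0.16,0.0533,0,0],
  [0.045,0.19,0.063,0,0],
  [0.045,0.206,0.068,0,0],
  [0.045,0.206,0.068,0,0],
  [0.045,0.206,0.068,0,0],
  [0.045,0.206,0.068,0,0],
])

```text
clock: 5.15
tool_pos: [551.1, 4.9, 208.9]
ee_rot: [0.824, -0.566, 0.0, -0.002]
wrist_force: [-0.1, 0.5, -1.9]
finger_gap: 55.4
```

```bash
python3 - <<'E'
from h import *
go(552.1,4.2,205)
for n in("top","side"):
    s=snap(n); np.savez(n+"2.npz",**s); u,v=map(int,proj(s,[551,4,110])); c=s["color"][v-75:v+75,u-75:u+75]; cv2.imwrite(f"pics/{n}2.png",cv2.resize(c,None,fx=4,fy=4,interpolation=cv2.INTER_CUBIC))
E
```

```text
t 5.15 pos [551.1   4.9 208.9] cur ang -68.93 tilt [ 0.0029  0.0031 -1.    ] gap 55.4 F [-0.1  0.5 -1.9] q [-7.5 27.5 91.   0.2 61.3 61.3]
shift mm [ 1.  -0.6  3.9] turn 0
```

View pics/side2.png

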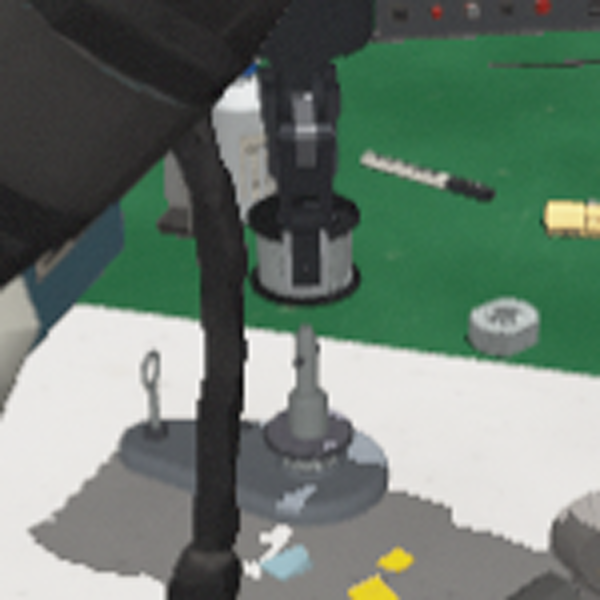

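View pics/top2.png

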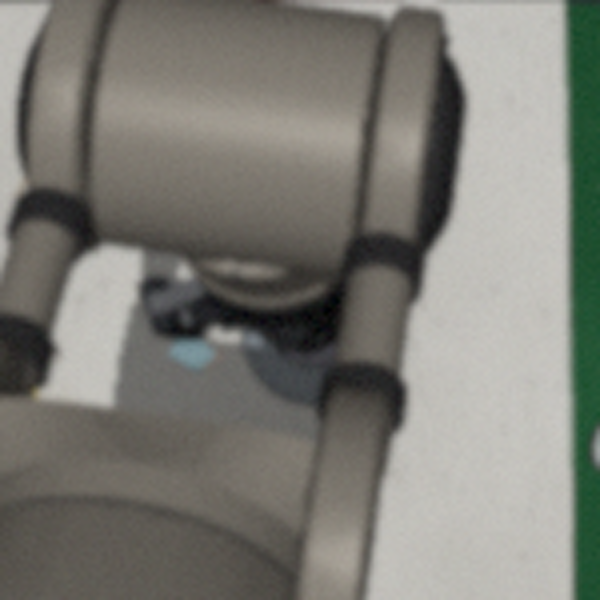

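Call:
send_rows([
  [0.045,0.001,-0.0001,0.0,0],
  [0.045,0.001,-0.0001,0.015,0],
  [0.045,0.001,-0.0001,0.03,0],
  [0.045,0.001,-0.0001,0.045,0],
  [0.045,0.001,-0.0001,0.057,0],
  [0.045,0.001,-0.0001,0.066,0],
  [0.045,0.001,-0.0001,0.066,0],
])

```text
clock: 5.95
tool_pos: [551.6, 4.6, 142.2]
ee_rot: [0.825, -0.566, -0.0, -0.002]
wrist_force: [0.1, -0.1, -2.8]
finger_gap: 55.3
```

```bash
python3 - <<'E'
from h import *
go(551.6,4,118); print(status.get_obs()["torque"])
E
```

```text
t 5.95 pos [551.6   4.6 142.2] cur ang -68.87 tilt [ 0.0018  0.0032 -1.    ] gap 55.3 F [ 0.1 -0.1 -2.8] q [-7.6 32.5 94.8  0.2 52.7 61.2]
shift mm [ 0.6  0.3 24.2] turn 0
[ 0.04519231  0.00622096 -0.03829861]
```

Call:
send_rows([
  [0.045,0.0005,0.0002,0.005,0],
  [0.045,0.0005,0.0002,0.01,0],
  [0.045,0.0005,0.0002,0.015,0],
  [0.045,0.0005,0.0002,0.019,0],
  [0.045,0.0005,0.0002,0.022,0],
  [0.045,0.0005,0.0002,0.024,0],
  [0.045,0.0005,0.0002,0.024,0],
])

```text
clock: 6.65
tool_pos: [551.5, 4.1, 118.0]
ee_rot: [0.825, -0.566, -0.0, -0.002]
wrist_force: [-0.2, 0.0, -2.8]
finger_gap: 55.4
```

```bash
python3 - <<'E'
from h import *
go(551.6,4,118); print(status.get_obs()["torque"])
s=snap("side"); u,v=map(int,proj(s,[551,4,70])); c=s["color"][v-50:v+50,u-65:u+65]; cv2.imwrite(f"pics/side3.png",cv2.resize(c,None,fx=6,fy=6,interpolation=cv2.INTER_CUBIC))
E
```

```text
t 6.65 pos [551.5   4.1 118. ] cur ang -68.87 tilt [ 0.0014  0.0032 -1.    ] gap 55.4 F [-0.2  0.  -2.8] q [-7.6 34.5 95.8  0.3 49.6 61.1]
shift mm [ 0.1 -0.  -0. ] turn 0
[ 0.01284392 -0.0015403   0.01637565]
```

View pics/side3.png

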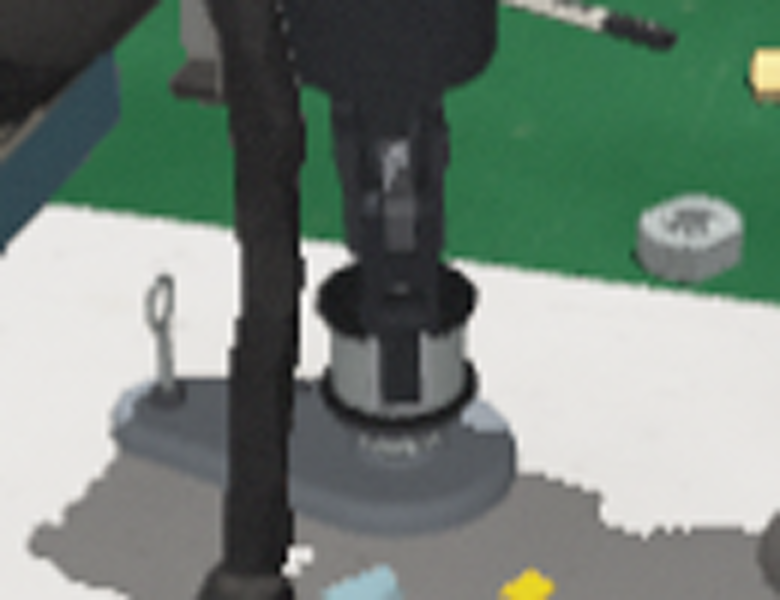

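The reel is around the spindle just above the plate. I'll lower it gently to contact.

Call:
send_rows([
  [0.045,0,0,0.001,0],
  [0.045,0,0,0.002,0],
  [0.045,0,0,0.003,0],
  [0.045,0,0,0.003,0],
])

```text
clock: 7.1
tool_pos: [551.8, 4.1, 115.6]
ee_rot: [0.825, -0.566, 0.0, -0.002]
wrist_force: [-1.2, 1.0, 2.1]
finger_gap: 55.4
```

Contact: the wrist force went from −2.8 to +2.1 N. Now I'll release and lift.

Call:
send_rows([
  [0.045,0,0,0.0005,0],
  [0.07,0,0,0.0005,0],
  [0.08,0,0,0.0005,0],
  [0.0854,0,0,0.0005,0],
  [0.0854,0,0,0,0],
  [0.0854,0,0,-0.02,0],
  [0.0854,0,0,-0.06,0],
  [0.0854,0,0,-0.1,0],
  [0.0854,0,0,-0.14,0],
  [0.0854,0,0,-0.14,0],
])

```text
clock: 8.1
tool_pos: [553.7, 3.4, 261.5]
ee_rot: [0.825, -0.565, 0.005, -0.004]
wrist_force: [-0.6, 0.3, 0.8]
finger_gap: 85.3
```

```bash
python3 - <<'E'
from h import *
go(481.2,-181.8,250,-38.5)
s=snap("side"); u,v=map(int,proj(s,[551,4,70])); c=s["color"][v-50:v+50,u-65:u+65]; cv2.imwrite(f"pics/side4.png",cv2.resize(c,None,fx=6,fy=6,interpolation=cv2.INTER_CUBIC))
E
```

```text
t 8.1 pos [553.7   3.4 261.5] cur ang -68.87 tilt [ 0.0135  0.0016 -0.9999] gap 85.3 F [-0.6  0.3  0.8] q [-7.7 24.3 87.   0.2 67.9 61.1]
shift mm [146.6 134.6  10.2] turn -30.4
```

View pics/side4.png

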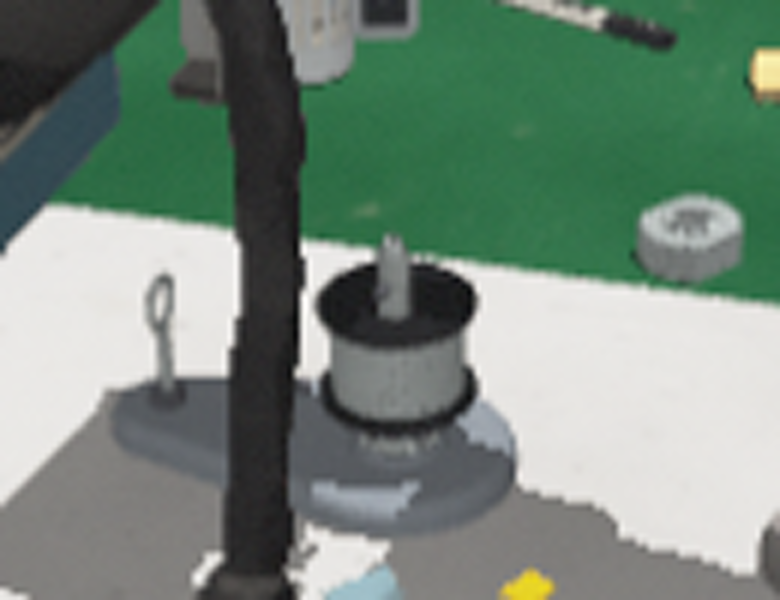

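Call:
send_rows([
  [0.0854,0.02,0.018,0.003,-4],
  [0.0854,0.05,0.046,0.006,-8],
  [0.0854,0.08,0.073,0.01,-14],
  [0.0854,0.11,0.101,0.01,-20],
  [0.0854,0.13,0.119,0.01,-26],
  [0.0854,0.146,0.134,0.02,-30.4],
  [0.0854,0.146,0.134,0.05,-30.4],
  [0.0854,0.146,0.134,0.08,-30.4],
  [0.0854,0.146,0.134,0.08,-30.4],
  [0.0854,0.146,0.134,0.08,-30.4],
])

```text
clock: 9.15
tool_pos: [480.6, -180.6, 177.0]
ee_rot: [0.944, -0.329, 0.003, -0.003]
wrist_force: [-0.1, 0.1, 0.2]
finger_gap: 85.4
```

```bash
python3 - <<'E'
from h import *
go(481.2,-181.8,74,-38.5)
s=snap("side"); u,v=map(int,proj(s,[481,-182,50])); c=s["color"][v-50:v+50,u-65:u+65]; cv2.imwrite(f"pics/side5.png",cv2.resize(c,None,fx=6,fy=6,interpolation=cv2.INTER_CUBIC))
s=snap("top"); u,v=map(int,proj(s,[551,4,50])); c=s["color"][v-30:v+70,u-30:u+100]; cv2.imwrite(f"pics/top5.png",cv2.resize(c,None,fx=6,fy=6,interpolation=cv2.INTER_CUBIC))
E
```

```text
t 9.15 pos [ 480.6 -180.6  177. ] cur ang -38.47 tilt [ 0.0066  0.0034 -1.    ] gap 85.4 F [-0.1  0.1  0.2] q [-29.3  26.4  99.2   0.4  54.2   8.9]
shift mm [  0.9   1.3 103. ] turn 0.0
```

View pics/side5.png

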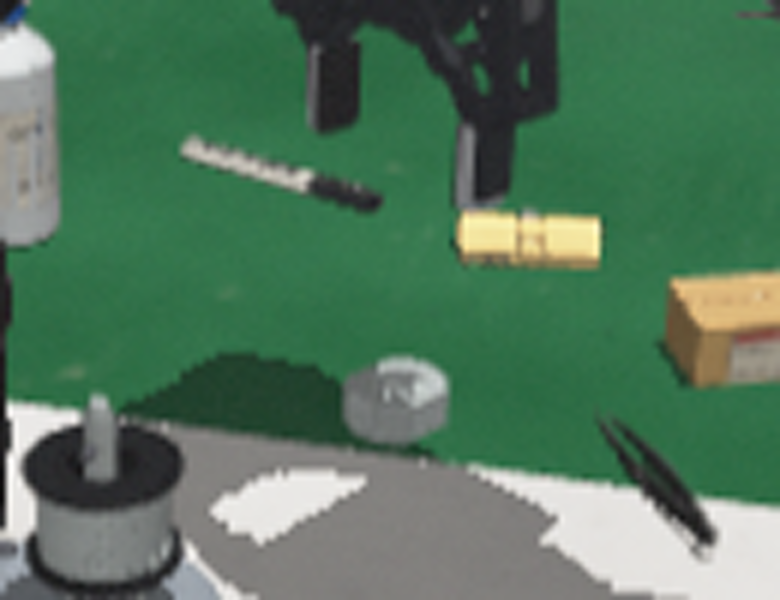

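View pics/top5.png

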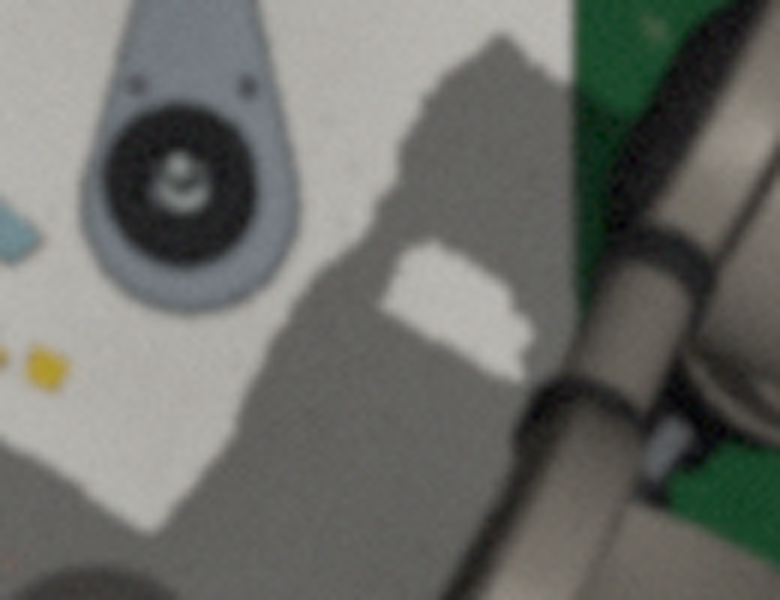

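Call:
send_rows([
  [0.075,0.0009,0.0013,0.03,0],
  [0.07,0.0009,0.0013,0.06,0],
  [0.07,0.0009,0.0013,0.085,0],
  [0.07,0.0009,0.0013,0.098,0],
  [0.07,0.0009,0.0013,0.102,0],
  [0.07,0.0009,0.0013,0.102,0],
  [0.07,0.0009,0.0013,0.102,0],
])

```text
clock: 9.95
tool_pos: [483.2, -182.6, 77.8]
ee_rot: [0.944, -0.329, 0.006, -0.002]
wrist_force: [0.3, -0.7, -0.5]
finger_gap: 70.2
```

```bash
python3 - <<'E'
from h import *
go(481.2,-181.8,75,-38.5)
s=snap("side"); u,v=map(int,proj(s,[481,-182,50])); c=s["color"][v-50:v+50,u-65:u+65]; cv2.imwrite(f"pics/side6.png",cv2.resize(c,None,fx=6,fy=6,interpolation=cv2.INTER_CUBIC))
E
```

```text
t 9.95 pos [ 483.2 -182.6   77.8] cur ang -38.44 tilt [ 1.220e-02  3.000e-04 -9.999e-01] gap 70.2 F [ 0.3 -0.7 -0.5] q [-29.4  35.4 103.4   0.5  40.5   8.6]
shift mm [-2.1  0.6  2.8] turn 0.1
```

View pics/side6.png

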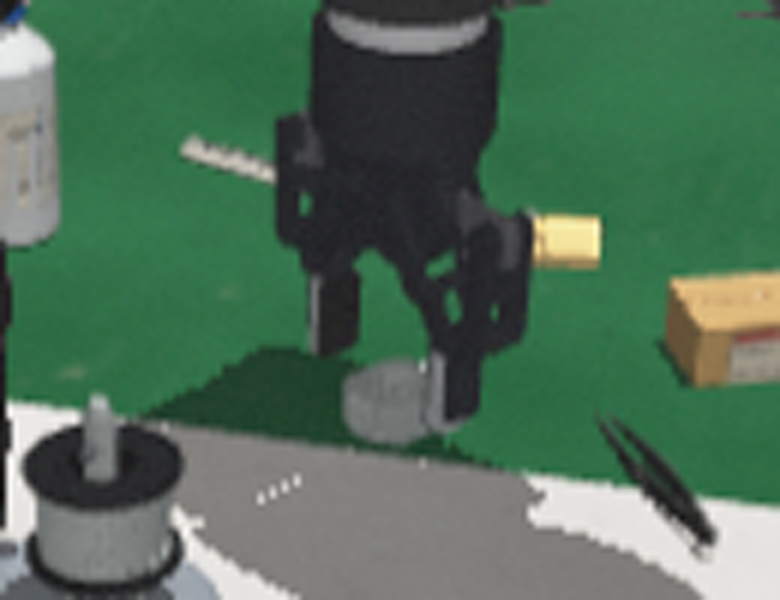

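Call:
send_rows([
  [0.06,-0.002,0.0006,0.001,0],
  [0.05,-0.002,0.0006,0.0022,0],
  [0.045,-0.002,0.0006,0.0022,0],
  [0.04,-0.002,0.0006,0.0022,0],
  [0.035,-0.002,0.0006,0.0022,0],
  [0.03,-0.002,0.0006,0.0022,0],
  [0.025,-0.002,0.0006,0.0022,0],
  [0.025,-0.002,0.0006,0.0022,0],
])

```text
clock: 10.8
tool_pos: [481.3, -181.9, 76.1]
ee_rot: [0.944, -0.329, 0.006, -0.002]
wrist_force: [-0.8, -0.1, 5.5]
finger_gap: 34.4
```

```bash
python3 - <<'E'
from h import *
go(481.2,-181.8,75,-38.5)
s=snap("side"); u,v=map(int,proj(s,[481,-182,50])); c=s["color"][v-50:v+50,u-65:u+65]; cv2.imwrite(f"pics/side7.png",cv2.resize(c,None,fx=6,fy=6,interpolation=cv2.INTER_CUBIC))
E
```

```text
t 10.8 pos [ 481.3 -181.9   76.1] cur ang -38.44 tilt [ 0.0125  0.     -0.9999] gap 34.4 F [-0.8 -0.1  5.5] q [-29.4  35.5 103.8   0.5  40.1   8.6]
shift mm [-0.2 -0.   1.1] turn 0.1
```

View pics/side7.png

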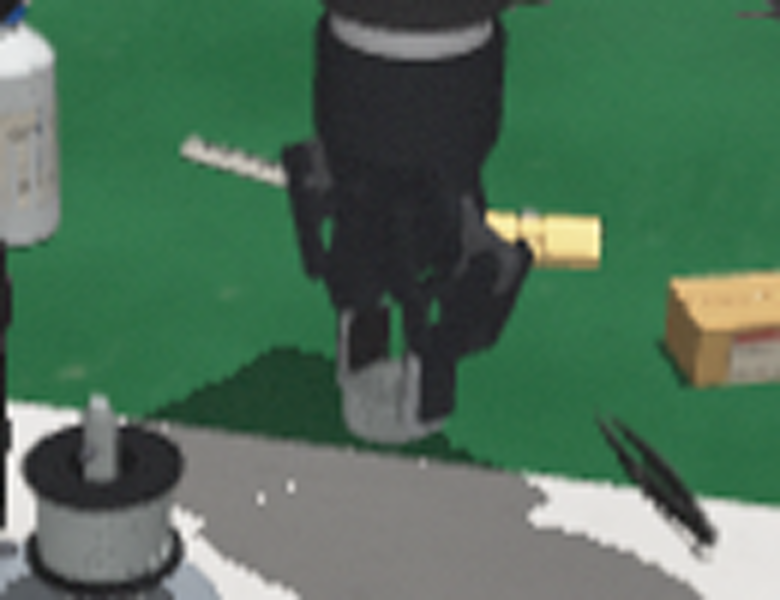

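Call:
send_rows([
  [0.025,0,0,0,0],
  [0.025,0,0,-0.01,0],
  [0.025,0,0,-0.03,0],
  [0.025,0,0,-0.06,0],
  [0.025,0,0,-0.09,0],
  [0.025,0,0,-0.12,0],
  [0.025,0,0,-0.125,0],
  [0.025,0,0,-0.125,0],
])

```text
clock: 11.65
tool_pos: [479.9, -182.0, 202.1]
ee_rot: [0.944, -0.329, 0.007, -0.002]
wrist_force: [-0.1, 0.6, -1.1]
finger_gap: 34.0
```

```bash
cat >> h.py <<'E'
def goc(x,y,z,ang=None,ty=0.5):
    o=status.get_obs(); r=R.from_quat(o["ee_rot"]).as_matrix()
    a=np.radians(ang) if ang is not None else np.arctan2(r[1,0],r[0,0])
    Y=np.array([np.sin(a),-np.cos(a)])
    off=70*r[:2,2]/-r[2,2]+Y*ty
    go(x-off[0],y-off[1],z,ang)
E
python3 - <<'E'
from h import *
goc(551.4,3.9,195,-13)
E
```

```text
t 11.65 pos [ 479.9 -182.   202.1] cur ang -38.44 tilt [ 0.0145 -0.0011 -0.9999] gap 34.0 F [-0.1  0.6 -1.1] q [-29.5  24.2  98.    0.4  57.1   8.7]
shift mm [ -60.8 -189.9    7.9] turn -25.4
```

Call:
send_rows([
  [0.025,-0.012,-0.036,0,-5],
  [0.025,-0.024,-0.072,0,-10],
  [0.025,-0.036,-0.108,0,-15],
  [0.025,-0.048,-0.144,0,-20],
  [0.025,-0.056,-0.175,0,-25.4],
  [0.025,-0.0608,-0.19,0.002,-25.4],
  [0.025,-0.0608,-0.19,0.002,-25.4],
  [0.025,-0.0608,-0.19,0.002,-25.4],
  [0.025,-0.0608,-0.19,0.002,-25.4],
])

```text
clock: 12.55
tool_pos: [549.9, 3.4, 200.3]
ee_rot: [0.993, -0.115, 0.007, -0.0]
wrist_force: [0.1, 0.3, -1.1]
finger_gap: 34.7
```

```bash
python3 - <<'E'
from h import *
goc(551.4,3.9,185,-13)
s=snap("side"); np.savez("side8.npz",**s); u,v=map(int,proj(s,[551,4,105])); c=s["color"][v-35:v+35,u-45:u+45]; cv2.imwrite(f"pics/side8.png",cv2.resize(c,None,fx=8,fy=8,interpolation=cv2.INTER_CUBIC))
E
```

```text
t 12.55 pos [549.9   3.4 200.3] cur ang -13.16 tilt [ 0.0132 -0.0013 -0.9999] gap 34.7 F [ 0.1  0.3 -1.1] q [-7.6 27.7 92.2  0.  59.3  5.5]
shift mm [ 0.2 -1.1 15.3] turn -0.2
```

View pics/side8.png

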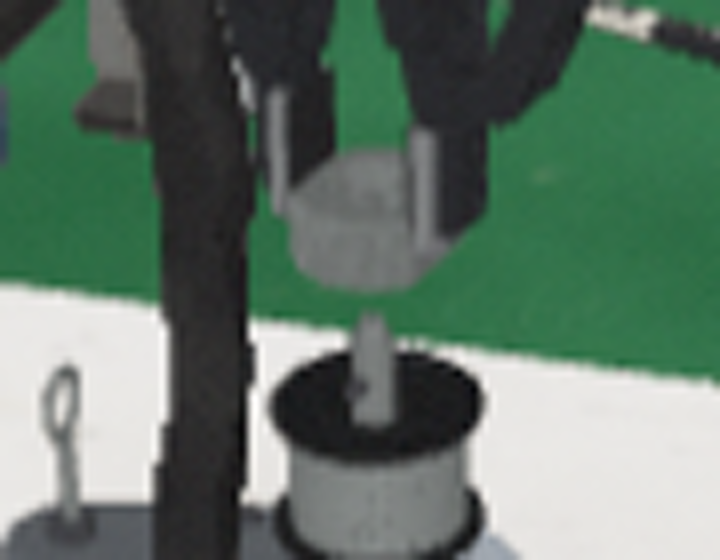

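The side view shows the collar held level and centred over the spindle (collar centre u≈370, spindle u≈373). The near pin end is at (360,388), so the pin lies at about 79°. Descending onto the neck.

Call:
send_rows([
  [0.025,0.0002,-0.001,0.005,-1],
  [0.025,0.0002,-0.001,0.012,-2],
  [0.025,0.0002,-0.001,0.019,-2],
  [0.025,0.0002,-0.001,0.026,-2],
  [0.025,0.0002,-0.001,0.031,-2],
  [0.025,0.0002,-0.001,0.034,-2],
  [0.025,0.0002,-0.001,0.034,-2],
])

```text
clock: 13.3
tool_pos: [550.8, 4.3, 166.0]
ee_rot: [0.995, -0.097, 0.006, -0.0]
wrist_force: [-0.7, -0.0, 0.1]
finger_gap: 34.3
```

```bash
python3 - <<'E'
from h import *
goc(551.4,3.9,161,-11); print(status.get_obs()["torque"].round(2))
E
```

```text
t 13.3 pos [550.8   4.3 166. ] cur ang -11.17 tilt [ 0.0128 -0.0012 -0.9999] gap 34.3 F [-0.7 -0.   0.1] q [-7.5 30.3 94.1  0.  54.8  3.6]
shift mm [-0.3 -0.1  5. ] turn -0.2
[ 0.07 -0.    0.01]
```

Call:
send_rows([
  [0.025,-0.0002,0,0.0015,0],
  [0.025,-0.0002,0,0.003,0],
  [0.025,-0.0002,0,0.0045,0],
  [0.025,-0.0002,0,0.006,0],
  [0.025,-0.0002,0,0.0075,0],
  [0.025,-0.0002,0,0.008,0],
  [0.025,-0.0002,0,0.008,0],
])

```text
clock: 14.0
tool_pos: [550.7, 4.3, 157.9]
ee_rot: [0.995, -0.097, 0.006, -0.0]
wrist_force: [0.7, 0.0, 0.3]
finger_gap: 34.8
```

```bash
python3 - <<'E'
from h import *
goc(551.4,3.9,152,-11); print(status.get_obs()["torque"].round(2))
s=snap("side"); np.savez("side9.npz",**s); u,v=map(int,proj(s,[551,4,85])); c=s["color"][v-35:v+35,u-45:u+45]; cv2.imwrite(f"pics/side9.png",cv2.resize(c,None,fx=8,fy=8,interpolation=cv2.INTER_CUBIC))
E
```

```text
t 14.0 pos [550.7   4.3 157.9] cur ang -11.16 tilt [ 0.0127 -0.0012 -0.9999] gap 34.8 F [0.7 0.  0.3] q [-7.5 30.9 94.6  0.  53.8  3.6]
shift mm [-0.2 -0.1  5.9] turn -0.2
[0.05 0.01 0.01]
```

View pics/side9.png

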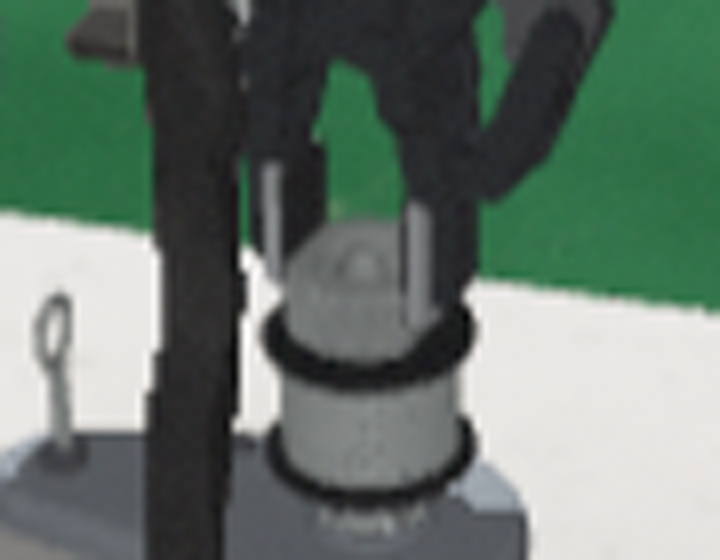

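Call:
send_rows([
  [0.025,0,0,0.0015,0],
  [0.025,0,0,0.003,0],
  [0.025,0,0,0.0045,0],
  [0.025,0,0,0.006,0],
  [0.025,0,0,0.006,0],
])

```text
clock: 14.55
tool_pos: [550.9, 4.3, 152.2]
ee_rot: [0.995, -0.097, 0.007, -0.0]
wrist_force: [-1.8, -0.9, 4.8]
finger_gap: 34.6
```

```bash
python3 - <<'E'
from h import *
goc(551.4,3.9,148,-11); print(status.get_obs()["torque"].round(2))
E
```

```text
t 14.55 pos [550.9   4.3 152.2] cur ang -11.17 tilt [ 0.0132 -0.0012 -0.9999] gap 34.6 F [-1.8 -0.9  4.8] q [-7.5 31.4 94.8  0.  53.   3.6]
shift mm [-0.4 -0.1  4.2] turn -0.2
[ 0.08  0.24 -0.01]
```

Contact on the reel at TCP 152.2, which puts the collar underside at about 76 mm with the pin through the slots. Pressing down.

Call:
send_rows([
  [0.025,0,0,0.002,0],
  [0.025,0,0,0.004,0],
  [0.025,0,0,0.006,0],
  [0.025,0,0,0.008,0],
  [0.025,0,0,0.0095,0],
  [0.025,0,0,0.0098,0],
  [0.025,0,0,0.0098,0],
])

```text
clock: 15.25
tool_pos: [551.1, 4.4, 145.3]
ee_rot: [0.995, -0.097, 0.007, -0.0]
wrist_force: [-7.5, 1.2, 26.1]
finger_gap: 34.4
```

```bash
python3 - <<'E'
from h import *
goc(551.4,3.9,142.7,-11); print(status.get_obs()["torque"].round(2))
s=snap("side"); np.savez("side10.npz",**s); u,v=map(int,proj(s,[551,4,85])); c=s["color"][v-35:v+35,u-45:u+45]; cv2.imwrite(f"pics/side10.png",cv2.resize(c,None,fx=8,fy=8,interpolation=cv2.INTER_CUBIC))
E
```

```text
t 15.25 pos [551.1   4.4 145.3] cur ang -11.16 tilt [ 0.0149 -0.0014 -0.9999] gap 34.4 F [-7.5  1.2 26.1] q [-7.5 31.9 95.2  0.  52.   3.6]
shift mm [-0.7  0.1  2.5] turn -0.2
[0.34 1.67 0.03]
```

View pics/side10.png

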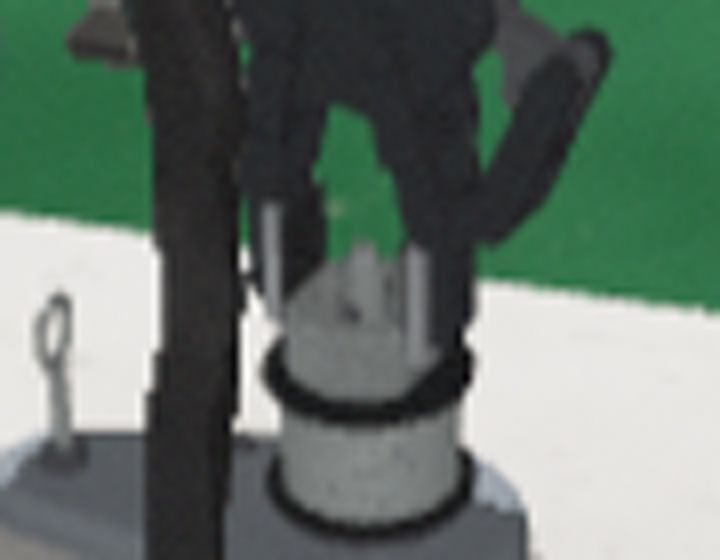

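The reel has moved about 11 mm in the image and the force is 26 N, so the brake is nearly bottomed. I'll ease off slightly, then turn clockwise in steps.

Call:
send_rows([
  [0.025,-0.0006,0,0.0003,0],
  [0.025,-0.0006,0,0.0003,3],
  [0.025,-0.0006,0,0.0003,8],
  [0.025,-0.0006,0,0.0003,13],
  [0.025,-0.0006,0,0.0003,18],
  [0.025,-0.0006,0,0.0003,20],
  [0.025,-0.0006,0,0.0003,20],
])

```text
clock: 16.0
tool_pos: [551.3, 4.2, 146.0]
ee_rot: [0.963, -0.269, 0.009, -0.001]
wrist_force: [-1.3, -1.4, 8.2]
finger_gap: 34.6
```

```bash
python3 - <<'E'
from h import *
goc(551.4,3.9,145.5,-86); print(status.get_obs()["torque"].round(2))
E
```

```text
t 16.0 pos [551.3   4.2 146. ] cur ang -31.22 tilt [ 0.0175 -0.0022 -0.9998] gap 34.6 F [-1.3 -1.4  8.2] q [-7.5 31.8 95.3  0.  51.9 23.7]
shift mm [-0.5  0.4  0.5] turn 54.8
[-0.14  0.27  0.  ]
```

Call:
send_rows([
  [0.025,-0.0003,0.0002,0.0006,6],
  [0.025,-0.0003,0.0002,0.0006,12],
  [0.025,-0.0003,0.0002,0.0006,18],
  [0.025,-0.0003,0.0002,0.0006,24],
  [0.025,-0.0003,0.0002,0.0006,30],
  [0.025,-0.0003,0.0002,0.0006,36],
  [0.025,-0.0003,0.0002,0.0006,40],
  [0.025,-0.0003,0.0002,0.0006,44],
  [0.025,-0.0003,0.0002,0.0006,46],
  [0.025,-0.0003,0.0002,0.0006,46],
])

```text
clock: 17.0
tool_pos: [552.1, 3.8, 146.7]
ee_rot: [0.781, -0.624, 0.009, -0.005]
wrist_force: [0.8, -1.4, 8.1]
finger_gap: 34.6
```

```bash
python3 - <<'E'
from h import *
goc(551.4,3.9,145.5,-86); print(status.get_obs()["torque"].round(2))
E
```

```text
t 17.0 pos [552.1   3.8 146.7] cur ang -77.27 tilt [ 0.0213 -0.0031 -0.9998] gap 34.6 F [ 0.8 -1.4  8.1] q [-7.6 31.8 95.2 -0.  51.7 69.7]
shift mm [-0.8  1.6  1.2] turn 8.7
[-0.29 -0.05 -0.05]
```

Call:
send_rows([
  [0.025,-0.0003,0.0006,0.0012,3],
  [0.025,-0.0003,0.0006,0.0012,6],
  [0.025,-0.0003,0.0006,0.0012,9],
  [0.025,-0.0003,0.0006,0.0012,12],
  [0.025,-0.0003,0.0006,0.0012,12],
])

```text
clock: 17.5
tool_pos: [552.4, 3.3, 146.7]
ee_rot: [0.711, -0.703, 0.01, -0.007]
wrist_force: [-0.0, -2.1, 8.4]
finger_gap: 34.4
```

```bash
python3 - <<'E'
from h import *
goc(551.4,3.9,145.5,-89); print(status.get_obs()["torque"].round(2))
E
```

```text
t 17.5 pos [552.4   3.3 146.7] cur ang -89.33 tilt [ 0.0244 -0.0046 -0.9997] gap 34.4 F [-0.  -2.1  8.4] q [-7.6 31.7 95.3 -0.1 51.5 81.8]
shift mm [-0.9  2.3  1.1] turn -0.3
[-0.42  0.17  0.04]
```

Call:
send_rows([
  [0.025,-0.0004,0.001,0.0012,2],
  [0.025,-0.0004,0.001,0.0012,4],
  [0.025,-0.0004,0.001,0.0012,6],
  [0.025,-0.0004,0.001,0.0012,8],
  [0.025,-0.0004,0.001,0.0012,8],
])

```text
clock: 18.0
tool_pos: [551.6, 3.1, 146.5]
ee_rot: [-0.66, 0.751, -0.011, 0.008]
wrist_force: [-3.8, -2.1, 12.2]
finger_gap: 34.3
```

```bash
python3 - <<'E'
from h import *
goc(551.4,3.9,145.5,-97); print(status.get_obs()["torque"].round(2))
s=snap("side"); np.savez("side11.npz",**s); u,v=map(int,proj(s,[551,4,85])); c=s["color"][v-35:v+35,u-45:u+45]; cv2.imwrite(f"pics/side11.png",cv2.resize(c,None,fx=8,fy=8,interpolation=cv2.INTER_CUBIC))
E
```

```text
t 18.0 pos [551.6   3.1 146.5] cur ang -97.34 tilt [ 0.0252 -0.0058 -0.9997] gap 34.3 F [-3.8 -2.1 12.2] q [-7.6 31.7 95.5 -0.2 51.4 89.9]
shift mm [-0.9  1.6  1. ] turn -0.3
[-0.52  0.68  0.18]
```

View pics/side11.png

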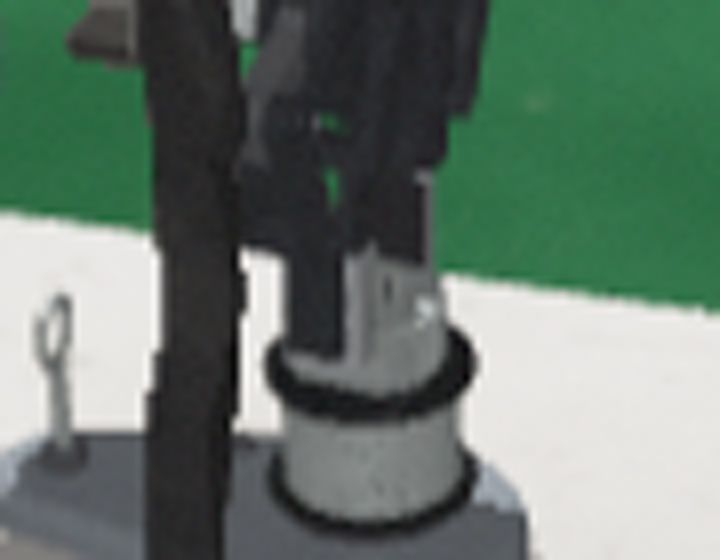

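Call:
send_rows([
  [0.025,-0.0003,0.0004,0.001,2],
  [0.025,-0.0003,0.0004,0.001,4],
  [0.025,-0.0003,0.0004,0.001,4],
])

```text
clock: 18.35
tool_pos: [551.4, 3.1, 146.6]
ee_rot: [-0.634, 0.773, -0.011, 0.008]
wrist_force: [-3.2, -2.3, 10.2]
finger_gap: 34.4
```

```bash
python3 - <<'E'
from h import *
goc(551.4,3.9,145.5,-97); print(status.get_obs()["torque"].round(2))
E
```

```text
t 18.35 pos [551.4   3.1 146.6] cur ang -101.28 tilt [ 0.0263 -0.0071 -0.9996] gap 34.4 F [-3.2 -2.3 10.2] q [-7.6 31.6 95.6 -0.3 51.3 93.9]
shift mm [-1.   1.6  1. ] turn -4.3
[-0.33  0.59  0.44]
```

The counter-torque climbed from 0.04 to 0.18 to 0.44 N·m, so the collar is at its stop. I'll let it rise and watch the force.

Call:
send_rows([
  [0.025,-0.0005,0.001,0,-1],
  [0.025,-0.0005,0.001,-0.001,-1],
  [0.025,-0.0005,0.001,-0.002,-1],
  [0.025,-0.0005,0.001,-0.003,-1],
  [0.025,-0.0005,0.001,-0.004,-1],
  [0.025,-0.0005,0.001,-0.004,-1],
])

```text
clock: 18.95
tool_pos: [551.1, 3.4, 149.7]
ee_rot: [-0.641, 0.767, -0.012, 0.008]
wrist_force: [4.6, -2.5, -4.6]
finger_gap: 34.1
```

```bash
python3 - <<'E'
from h import *
goc(551.4,3.9,145.5,-97); print(status.get_obs()["torque"].round(2))
s=snap("side"); np.savez("side12.npz",**s); u,v=map(int,proj(s,[551,4,85])); c=s["color"][v-35:v+35,u-45:u+45]; cv2.imwrite(f"pics/side12.png",cv2.resize(c,None,fx=8,fy=8,interpolation=cv2.INTER_CUBIC))
E
```

```text
t 18.95 pos [551.1   3.4 149.7] cur ang -100.25 tilt [ 0.0273 -0.0078 -0.9996] gap 34.1 F [ 4.6 -2.5 -4.6] q [-7.5 31.3 95.5 -0.3 51.6 92.9]
shift mm [-0.8  1.4  4.1] turn -3.3
[-0.47 -0.65  0.29]
```

View pics/side12.png

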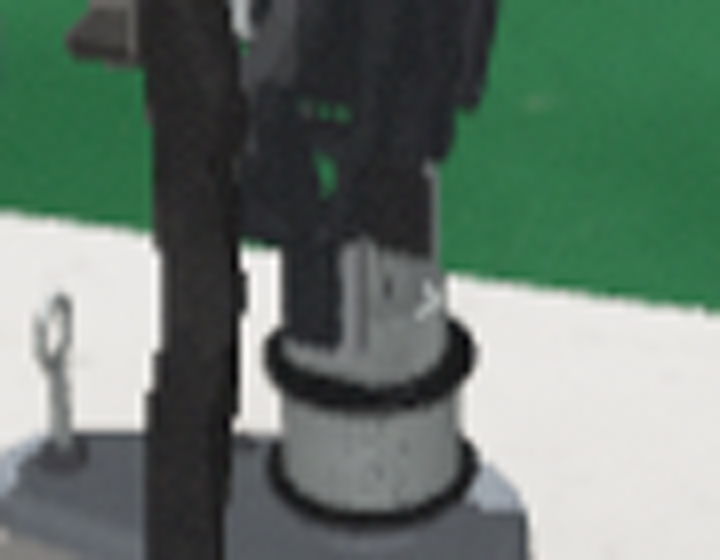

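```bash
cat > reg.py <<'E'
from h import *
def reg(s,zt=0):
    a=cv2.cvtColor(dict(np.load("side9.npz"))["color"],cv2.COLOR_BGR2GRAY); b=cv2.cvtColor(s["color"],cv2.COLOR_BGR2GRAY)
    # template: lower part of reel
    u,v=map(int,proj(s,[551,4,50])); t=a[v-8:v+20,u-9:u+20]  # incl lower flange
    f=8; T=cv2.resize(a[v-4:v+12,u-8:u+14],None,fx=f,fy=f,interpolation=cv2.INTER_CUBIC)
    S=cv2.resize(b[v-10:v+24,u-14:u+20],None,fx=f,fy=f,interpolation=cv2.INTER_CUBIC)
    m=cv2.matchTemplate(S,T,cv2.TM_CCOEFF_NORMED); _,mx,_,loc=cv2.minMaxLoc(m)
    dv=(loc[1]/f-6); du=loc[0]/f-6
    p0=np.array(proj(s,[551,4,50])); p1=np.array(proj(s,[551,4,40])); print("dv px",dv,"du",du,"mm",round(dv/((p1-p0)[1]/10),2),"corr",round(mx,3))
E
python3 - <<'E'
from reg import *
for i in(9,10,11,12): reg(dict(np.load(f"side{i}.npz")))
E
```

```text
dv px 0.0 du 0.0 mm 0.0 corr 0.996
dv px 4.5 du 0.0 mm 11.71 corr 0.971
dv px 4.0 du 0.125 mm 10.41 corr 0.981
dv px 2.75 du 0.125 mm 7.16 corr 0.98
```

Call:
send_rows([
  [0.025,-0.0003,0.0004,-0.0012,-1.5],
  [0.025,-0.0003,0.0004,-0.0012,-3],
  [0.025,-0.0003,0.0004,-0.0012,-3],
  [0.025,-0.0003,0.0004,-0.0012,-3],
])

```text
clock: 19.4
tool_pos: [551.1, 3.7, 151.2]
ee_rot: [-0.661, 0.75, -0.012, 0.008]
wrist_force: [2.8, -1.0, -1.0]
finger_gap: 34.4
```

```bash
python3 - <<'E'
from reg import *
goc(551.4,3.9,145.5,-97); print(status.get_obs()["torque"].round(2))
s=snap("side"); np.savez("side13.npz",**s); reg(s)
E
```

```text
t 19.4 pos [551.1   3.7 151.2] cur ang -97.26 tilt [ 0.0283 -0.0079 -0.9996] gap 34.4 F [ 2.8 -1.  -1. ] q [-7.5 31.2 95.5 -0.3 51.7 90. ]
shift mm [-0.5  1.4  5.7] turn -0.3
[-0.19 -0.49  0.1 ]
dv px 2.125 du 0.0 mm 5.53 corr 0.981
```

The brake is now at about 5.2 mm and the wrist force is near zero, so the pin has dropped into the seats. Releasing.

Call:
send_rows([
  [0.03,0,0,0,0],
  [0.038,0,0,0,0],
  [0.045,0,0,0,0],
  [0.055,0,0,0,0],
  [0.055,0,0,0,0],
  [0.055,0,0,0,0],
])

```text
clock: 20.05
tool_pos: [550.9, 3.8, 151.2]
ee_rot: [-0.661, 0.75, -0.012, 0.008]
wrist_force: [-0.4, 0.6, -0.1]
finger_gap: 55.2
```

```bash
python3 - <<'E'
from reg import *
goc(551.4,3.9,145.5,-97)
s=snap("side"); np.savez("side14.npz",**s); reg(s)
u,v=map(int,proj(s,[551,4,85])); c=s["color"][v-35:v+35,u-45:u+45]; cv2.imwrite(f"pics/side14.png",cv2.resize(c,None,fx=8,fy=8,interpolation=cv2.INTER_CUBIC))
E
```

```text
t 20.05 pos [550.9   3.8 151.2] cur ang -97.26 tilt [ 0.0281 -0.0078 -0.9996] gap 55.2 F [-0.4  0.6 -0.1] q [-7.5 31.2 95.5 -0.3 51.7 90. ]
shift mm [-0.5  1.2  5.7] turn -0.3
dv px 2.0 du 0.0 mm 5.2 corr 0.98
```

View pics/side14.png

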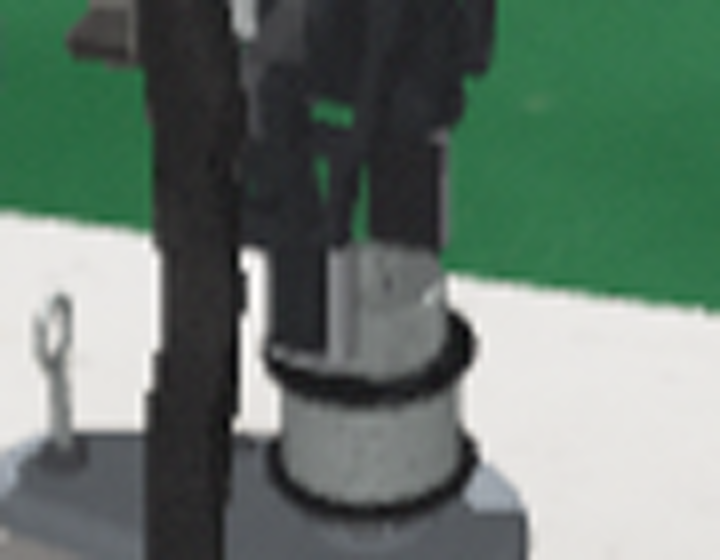

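Released, and the reel is still pressed down about 5 mm. Backing straight up and looking.

Call:
send_rows([
  [0.06,0,0,-0.01,0],
  [0.06,0,0,-0.03,0],
  [0.06,0,0,-0.06,0],
  [0.06,0,0,-0.1,0],
  [0.06,0.03,0.06,-0.12,0],
  [0.06,0.06,0.1,-0.13,0],
  [0.06,0.09,0.14,-0.13,0],
  [0.06,0.11,0.17,-0.13,0],
  [0.06,0.11,0.17,-0.13,0],
])

```text
clock: 21.0
tool_pos: [360.9, -83.6, 277.3]
ee_rot: [-0.66, 0.751, -0.012, 0.007]
wrist_force: [0.2, 0.8, -0.4]
finger_gap: 60.3
```

```bash
python3 - <<'E'
from reg import *
goc(551.4,3.9,145.5,-97)
s=snap("side"); np.savez("side15.npz",**s); reg(s); W=cloud(s)
u,v=map(int,proj(s,[551,4,85])); c=s["color"][v-35:v+35,u-45:u+45]
t=snap("top"); np.savez("top15.npz",**t); u,v=map(int,proj(t,[551,4,85])); c2=t["color"][v-25:v+25,u-25:u+25]
cv2.imwrite("pics/f15.png",np.hstack([cv2.resize(c,(360,280),interpolation=cv2.INTER_CUBIC),cv2.resize(c2,(280,280),interpolation=cv2.INTER_CUBIC)]))
cv2.imwrite("pics/t15.png",t["color"])
W=cloud(t)
P=W[v-14:v+14,u-14:u+14]; print(P[::2,::2,2].round())
E
```

```text
t 21.0 pos [360.9 -83.6 277.3] cur ang -97.41 tilt [ 0.0269 -0.0083 -0.9996] gap 60.3 F [ 0.2  0.8 -0.4] q [-25.1   4.1 112.2   0.3  62.1  72.2]
shift mm [-112.3 -172.4  136.1] turn -0.4
dv px 2.0 du 0.0 mm 5.2 corr 0.975
[[  3.   0.  15.  18.  17.  14.  13.  14.  17.  15.  14.  16.  15.  20.]
 [ -1.  13.  14.  14.  14.  15.  16.  13.  16.  15.  14.  11.  12.  14.]
 [  0.  17.  13.  15.  13.  71.  93.  93.  92.  71.  73.  14.  12.  12.]
 [  1.  13.  16.  72.  92.  93.  93.  91.  90.  93.  91.  69.  16.  14.]
 [  1.  13.  74.  71.  94.  91.  93.  85.  92.  90.  92.  92.  71.  15.]
 [ 13.  15.  nan  73.  93.  86.  84.  68.  68.  91.  92.  93.  72.  71.]
 [ 16.  75.  71.  95.  95.  86.  92. 100. 101.  92.  92.  91.  67.  72.]
 [ 14.  70.  68.  93.  93.  90.  97. 101.  95.  87.  91.  92.  72.  71.]
 [ 13.  70.  71.  92.  91.  91.  91.  91.  82.  81.  93.  89.  70.  72.]
 [ 14.  72.  71.  90.  89.  93.  81.  62.  83.  93.  94.  89.  71.  71.]
 [ 15.  15.  69.  72.  92.  92.  91.  89.  92.  90.  92.  78.  70.  72.]
 [ 14.  14.  72.  69.  77.  92.  94.  94.  93.  91.  81.  74.  74.  33.]
 [ 15.  13.  11.  74.  68.  71.  75.  80.  74.  71.  70.  71.  69.  30.]
 [ 15.  14.  16.  37.  73.  69.  69.  71.  71.  68.  73.  38.  36.  16.]]
```

View pics/f15.png

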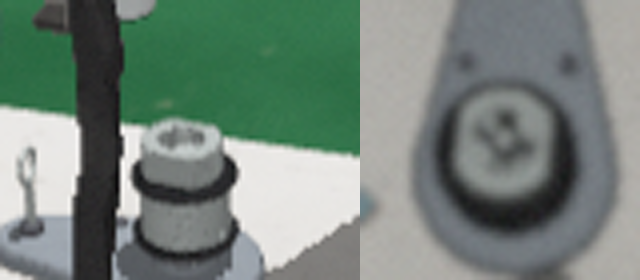

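View pics/t15.png

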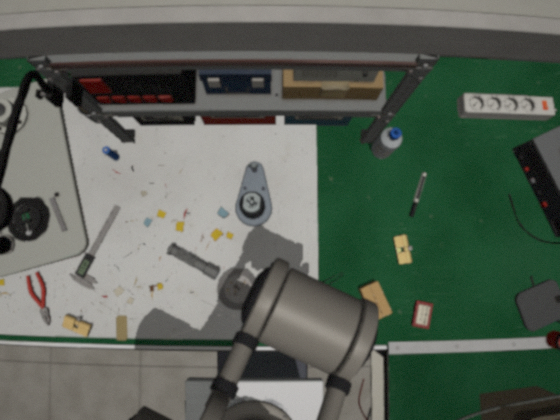

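```bash
python3 - <<'E'
from h import *
Ws=[cloud(snap("top")) for _ in range(4)]
W=np.nanmean(Ws,0); t=dict(np.load("top15.npz"))
P=W.reshape(-1,3); r=np.hypot(P[:,0]-551.2,P[:,1]-3.9)
for nm,lo,hi,a,b in(("collar top",13.5,17,88,97),("flange",23.5,27,66,76),("foot",32,42,10,20),("bench",60,80,-6,6)):
    m=(r>lo)&(r<hi)&(P[:,2]>a)&(P[:,2]<b); q=P[m]
    A=np.c_[q[:,:2]-[551.2,3.9],np.ones(len(q))]; s,_,_,_=np.linalg.lstsq(A,q[:,2],rcond=None)
    print(nm,len(q),"med",np.median(q[:,2]).round(2),"slope",s[:2].round(3),"z0",s[2].round(2))
m=(P[:,2]>88)&(P[:,2]<96)&(r<26); q=P[m]; print("collar c",((q.min(0)+q.max(0))/2).round(1),q.mean(0).round(1))
m=(P[:,2]>66)&(P[:,2]<76)&(r<34); q=P[m]; print("flange c",((q.min(0)+q.max(0))/2).round(1))
print(status.get_obs()["clock"])
E
```

```text
collar top 74 med 91.93 slope [-0.003 -0.006] z0 91.99
flange 94 med 71.32 slope [ 0.014 -0.001] z0 71.53
foot 326 med 14.55 slope [0.001 0.002] z0 14.54
bench 1292 med 0.5 slope [-0.002  0.002] z0 0.52
collar c [551.4   4.4  92.5] [551.1   4.1  91.9]
flange c [550.1   4.4  70.9]
21.3
```

Less the 0.5 mm bench offset, the collar underside stands at about 71.4 mm and the brake is at about 5 mm. Both parts are level and centred, and the arm is clear. Handing in.

```bash
python3 - <<'E'
from workcell import close_job
print(close_job())
E
```

```text
the job is handed in; nothing more can be done
None
```

The job is handed in at about 21 s on the robot's clock. The reel is clamped on the stand, with the collar pinned on top of it. `close_job()` reports no verdict, so the judging result is not known.

- **Reel:** it went down over the spindle without touching it and rested flat on the brake plate.
- **Collar:** its slots passed over the cross pin on the first try. I pressed it to about 10–11 mm of brake travel and turned it clockwise until the counter-torque rose to 0.44 N·m. After I eased it back about 4° to free it, the pin dropped into the seats and I let go.

Last checks, with the gripper released and clear:

| Check | Measured | Required |
|---|---|---|
| Collar underside | about 71.4 mm | 69 to 72.8 mm |
| Brake plate pressed down | about 5 mm | 3.5 to 6.6 mm |
| Collar and reel off the spindle axis | within about 1.5 mm | below 4 mm |
| Collar and reel tilt | below about 0.015 rad | below 0.06 rad |

**What disagreed or was not checked:**
- **Turn angle:** the tool turned about 90° before the stop torque showed, against the nominal 75°. I put this down to play in the slots and some slip in the pads.
- **First rise:** the collar first hung at about 7 mm of brake travel, until I eased it back.
- **Tool tilt:** the tool drifted to about 1.6° of tilt by the end.
- **Other objects:** I did not measure whether the torch, dish, tweezers or lock cylinder moved. The arm never went near them, but in the last picture it hides the tweezers and part of the dish.

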